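# Fit the battery block into the dresser charging board

## Robot

A 7-joint arm with a two-finger parallel gripper is mounted at the origin on the work surface. World frame = base frame: x ahead of the robot, y to its left, z up, the work surface at z = 0. Lengths are in m, angles in rad, forces in N, time in s.
With the tool pointing down it reaches from about 0.425 to 0.875 m from the base axis. Payload 4.7 kg.
Tool frame: the origin (TCP) lies on the centre line of the jaws, within the pads' length; the fingertips stand 14 mm ahead of it and the grasp point (between the pads) lies 5 mm behind it; z points along the fingers, y is the line along which they close (so a half turn about z gives the same grasp; the last joint's range is limited). The gripper opens to 87 mm and grips with 3 to 60 N. Pads are 19 mm wide; open, the fingers measure 117 mm over their backs; the gripper's body (75 mm by 190 mm) begins 51 mm behind the grasp point.
Start: joints at [-1.268, 0.321, -0.07, 1.45, 0.023, 1.371, -0.057], TCP at [0.185, 0.623, 0.237] pointing down, gripper open.
Joint ranges: [-2.86, 2.86], [-0.3, 2.09], [-1.38, 1.24], [0.06, 2.45], [-1.56, 4.7], [0.09, 2.05], [-2.69, 2.69]. Speed limits (rad/s): [2.57, 2.57, 3.14, 3.14, 3.14, 3.14, 3.14].

## Interface

Orientations are given as a rotation vector (axis times angle).
In Python, from bench import ctrl gives the robot as it stands.
- The arm moves only by the tool send_rows, never from a script. Its argument "steps" is a list of rows, each an object of numbers: "tx", "ty", "tz": the shift along the tool's x, y, z in units of 60 mm (1.0 is 60 mm); "turn": the turn about the tool's z in units of 8 degrees (1.0 is 8 degrees); "grip": the opening, from 0 (shut) to 1 (fully open). A call has 1 to 12 rows; each row shifts and turns the commanded pose from where the row before left it, along the tool's axes as they then stand; what a row does not reach is not made up. A row lasts 1/8 s, in which the tool goes at most 62.5 mm and 10.7 degrees, less where a joint would pass 70% of its speed; a pose out of reach is approached as far as the arm can. A call is refused whole if a number of a shift passes 1 or a number of a turn 1, either way. A call with a gripper value outside its range is refused whole. The fingers move at their own pace and stop on an object; "newtons" is the grip in N (left out, the last holds). Time passes only in rows, so rows that do not move let the fingers close. It gives the time, the measured TCP pose, the force, the opening and the grip force at its end, in the units of the state.
- ctrl.get_state(): the state, without advancing time (a new reading comes with each control period).
- ctrl.get_image(name): name is "scene" or "top" or "wrist"; returns a dict with "pixels" (480x640x3 uint8, red, green, blue), "K" (3x3 intrinsics, pixels), "cam_to_world" (4x4, takes a point from camera to world coordinates); the wrist camera has in their place "T_tool_cam" (4x4, takes a point from camera to tool coordinates, whose origin is the TCP and whose axes are the flange's). Camera axes: x right, y down, z forward; pixel columns grow to the right and rows downward; lengths in m; the calibration is good to about 2 mm. A picture is of the moment at which its call begins: read the wrist's pose just before it. There is no depth.
- ctrl.close_job(): hands the job in; it is judged then, once.
The state is a dict: "time": time; "joint_positions": joint angles; "qd": joint speeds; "joint_torque": joint torques, N m; "position": TCP position; "tool_rot": TCP orientation; "ft_force": force on the tool from outside, world axes, zero at the start; "torque": the same for the moment, N m; "grip_width": opening from 0.0 (shut) to 1.0 (fully open); "grip_force": force on a finger pad.
Only numpy, scipy, OpenCV 4.12 (cv2) and the standard library are available. Lean on these libraries where they do the work, as an engineer would, in place of code of your own. Each camera call takes 0.05 s, during which the arm holds its last target. There are 200 camera calls.

## Task

The red tin has been parked over the empty battery bay of the wooden charging board. First slide it along the board, without lifting it or tipping it, until it stands inside the inlaid ring at the board's other end; then put the grey battery block into the bay and press it down until its top is flush with the board. Leave the sugar skull and the cream jar standing where they are.

Things in the scene. Friction and masses are not known exactly. Their poses are not given: they have to be found in the camera images.
- board: Fixed wooden charging board, a flat slab 130 mm (its x) by 300 mm (its y), 28 mm thick, lying on the dresser top. Origin: centre of its underside. At its -y end is the rectangular battery bay, at its +y end a dark inlaid ring (level with the surface).
- bay (a point): Centre of the battery bay's mouth, level with the board's top face, 85 mm from the board's centre on its -y side; axes as the board's. The bay is 43 mm (x) by 67 mm (y), walls upright. Its black floor stands 16 mm below the mouth and can be pushed 6 mm lower with about 6 N; it stays down. So the block laid in stands 6 mm proud until pressed home.
- mark (a point): Centre of the inlaid ring on the board's top face, 85 mm from the board's centre on its +y side. The ring's inner radius is 44 mm, its line 3 mm wide; it is only a marking.
- block: Loose grey plastic battery block, a plain flat box 40 mm (its x) by 64 mm (its y) by 22 mm high, about 110 g, with two thin black lines across its top, lying on the dresser top. Origin: centre of its underside. Either way round fits the bay.
- block_top (a point): Centre of the block's top face, 22 mm above its origin.
- tin: Loose upright round tin of red enamel, radius 31 mm, straight-sided to 58 mm high, with a twist cap of radius 21 mm from 63 to 77 mm high; about 220 g. It starts standing on the board over the bay. Origin: centre of its underside.
- skull: Loose clay sugar-skull figurine, about 58 mm wide and 66 mm high. Origin: centre of its underside. To be left alone.
- jar: Loose round white cream jar with an aluminium cap, radius 29 mm, 45 mm high. Origin: centre of its underside. To be left alone.
Mind the look-alikes: they are no part of the job. Of the things like the tin, leave any that is green, orange or yellow; of the rest the larger one is meant.

How it is judged:
By the outcome, as a careful person would: the job done as asked, in the order asked, and still so for the second after the job is handed in, with the robot touching nothing.
It also fails if it takes over 64 s, if anything falls off the work surface, if the arm or the gripper's body presses on something with over 40 N, if the wrist force passes 120 N, or if a joint passes its speed limit or range.

## Working session

There is one attempt and no reset: what is moved stays moved. The work goes in short steps, Python scripts to look and compute and a tool call to move; the robot and the scene stay as the last step left them, time stands still between calls to the robot, and variables do not carry over. Pictures are saved under pics/ and viewed, at most 10 in all, crops included, and the job is handed in when it is done.

Besides the shell and the picture viewer there is one more tool, called as a command line: name --argument value ..., lists and objects as JSON in quotes. send_rows: Moves the arm, as the interface text tells. Its arguments: {"type":"object","properties":{"steps":{"type":"array"},"newtons":{"type":"number"}},"required":["steps"]}

```bash
mkdir -p pics; ls
python3 - <<'E'
from bench import ctrl
import cv2,numpy as np,pickle
s=ctrl.get_state();print(s)
d={}
for n in("scene","top"):
    i=ctrl.get_image(n);d[n]=i;cv2.imwrite(f"pics/{n}0.png",i["pixels"][:,:,::-1]);print(i["K"],i["cam_to_world"])
pickle.dump(d,open("d0.pkl","wb"))
E
```

```text
pics
{'time': 0.0, 'joint_positions': array([-1.26789793,  0.3218239 , -0.07007718,  1.45166782,  0.022587  ,
        1.37078056, -0.05688266]), 'qd': array([-0.00012261,  0.0003832 , -0.00050637, -0.00158121, -0.00044092,
       -0.00069894,  0.00016532]), 'joint_torque': array([ 3.05888825e-04, -4.91278481e+01, -4.04152488e-01, -3.12538218e+01,
       -6.41285232e-02,  4.35017352e-02,  1.74202332e-04]), 'position': array([0.18501904, 0.62256995, 0.23546443]), 'tool_rot': array([-4.51982563e-01, -3.10871965e+00,  2.95873690e-03]), 'ft_force': array([-0.45676063, -0.01809701,  0.27269097]), 'torque': array([-0.00400286,  0.02227738,  0.03740911]), 'grip_force': 0.0, 'grip_width': 0.9974265480149184}
[[438.32518703   0.         318.07193228]
 [  0.         438.32518703 237.47842412]
 [  0.           0.           1.        ]] [[-0.23730049  0.7568543  -0.60898279  1.02765341]
 [ 0.97143549  0.18407486 -0.14976493  0.1013097 ]
 [-0.00125181 -0.62712679 -0.77891619  0.71309147]
 [ 0.          0.          0.          1.        ]]
[[568.84591276   0.         316.71677863]
 [  0.         568.84591276 242.42398457]
 [  0.           0.           1.        ]] [[ 0.0067264  -0.98449737  0.17527034  0.3296315 ]
 [-0.99997367 -0.00614482  0.00386064 -0.0320397 ]
 [-0.00272379 -0.17529169 -0.98451277  1.30238258]
 [ 0.          0.          0.          1.        ]]
```

View pics/scene0.png

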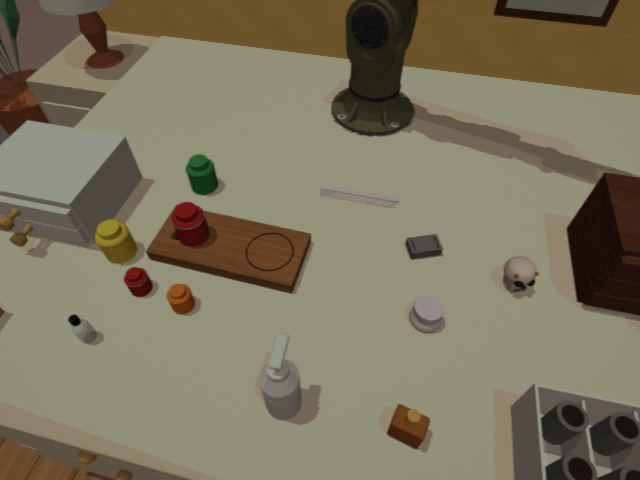

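View pics/top0.png

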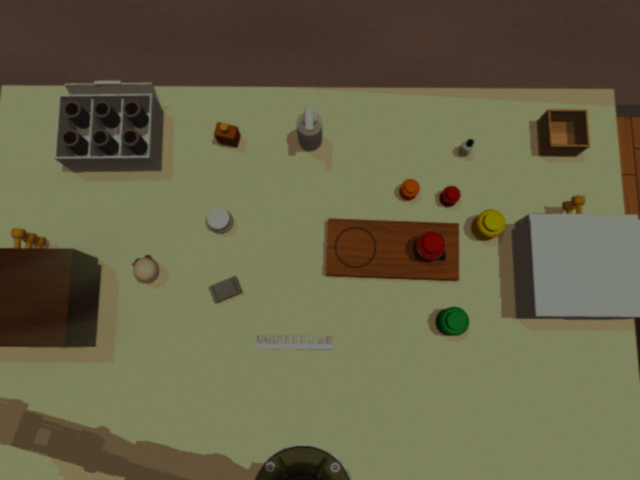

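The top view shows the board at (327–459, 220–280), with the ring at (355,247) and the bay end on the right. Tin-like things: large red (431,246), small red (451,196), green (453,321), orange (410,189), yellow (490,224). The large red one on the board is the one meant: it isn't an excluded colour, and it's the larger of the two red ones. The block is at (226,289), the jar at (219,220) and the skull at (146,269).

```bash
cat > h.py <<'E'
import numpy as np,cv2,pickle
def ray(im,uv,z,T=None):
    T=im["cam_to_world"] if T is None else T
    d=T[:3,:3]@np.linalg.inv(im["K"])@np.array([uv[0],uv[1],1.]);o=T[:3,3]
    return (o+d*(z-o[2])/d[2])
def proj(im,P,T=None):
    T=im["cam_to_world"] if T is None else T
    p=im["K"]@(T[:3,:3].T@(np.asarray(P,float)-T[:3,3]));return p[:2]/p[2]
E
python3 - <<'E'
from h import *
d=pickle.load(open("d0.pkl","rb"));t=d["top"];p=t["pixels"];s=d["scene"]["pixels"]
a=cv2.resize(p[170:350,320:520],None,fx=2.0,fy=2.0,interpolation=3)
b=cv2.resize(p[260:320,190:270],None,fx=5,fy=5,interpolation=3)
c=cv2.resize(s[170:300,110:320],None,fx=1.9,fy=1.9,interpolation=3)
o=np.zeros((600,800,3),np.uint8)
o[:360,:400]=a;o[:300,400:]=b;o[353:353+c.shape[0],401:401+c.shape[1]]=c[:247]
cv2.imwrite("pics/crop1.png",o[:,:,::-1])
hsv=cv2.cvtColor(p,cv2.COLOR_RGB2HSV)
print([tuple(hsv[y,x]) for x,y in((340,265),(400,230),(300,250),(226,289),(222,284),(431,246))])
E
```

```text
[(np.uint8(13), np.uint8(210), np.uint8(80)), (np.uint8(14), np.uint8(221), np.uint8(82)), (np.uint8(33), np.uint8(74), np.uint8(127)), (np.uint8(24), np.uint8(57), np.uint8(72)), (np.uint8(22), np.uint8(53), np.uint8(72)), (np.uint8(1), np.uint8(255), np.uint8(99))]
```

View pics/crop1.png

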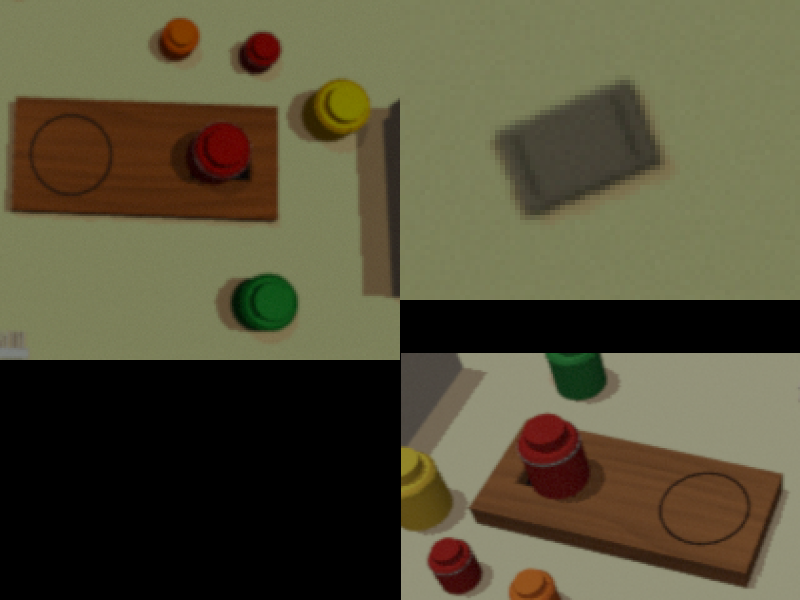

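The crop confirms the large red tin stands on the board's right (−y) end, with the bay corner showing dark beside it. Next I'll fit poses from silhouettes.

```bash
cat >> h.py <<'E'
def box(x,y,a,lx,ly,h,z=0):
    c,s=np.cos(a),np.sin(a)
    return [[x+c*u-s*v,y+s*u+c*v,z+w] for u in(-lx/2,lx/2) for v in(-ly/2,ly/2) for w in(0,h)]
def cyl(x,y,r,z0,z1):
    return [[x+r*np.cos(t),y+r*np.sin(t),z] for t in np.linspace(0,6.283,40) for z in(z0,z1)]
def raster(im,hulls,T=None,k=4):
    m=np.zeros((480*k,640*k),np.uint8)
    for h in hulls:
        q=np.array([proj(im,P,T) for P in h])
        hull=cv2.convexHull(((q+.5)*k*16).astype(np.int32).reshape(-1,1,2))
        cv2.fillConvexPoly(m,hull,255,cv2.LINE_8,4)
    return cv2.resize(m,(640,480),interpolation=cv2.INTER_AREA)/255.
E
cat > fit.py <<'E'
from h import *
from scipy.optimize import minimize
d=pickle.load(open("d0.pkl","rb"))
def comp(m,uv):
    n,l=cv2.connectedComponents(m.astype(np.uint8));return (l==l[uv[1],uv[0]]).astype(float)
H={n:cv2.cvtColor(d[n]["pixels"],cv2.COLOR_RGB2HSV).astype(int) for n in d}
def fit(model,masks,x0,st):
    f=lambda x:sum(np.abs(raster(d[n],model(x))-masks[n]).sum() for n in masks)
    r=minimize(f,x0,method="Nelder-Mead",options=dict(initial_simplex=np.vstack([x0]+[np.array(x0)+np.eye(len(x0))[i]*st[i] for i in range(len(x0))]),maxiter=250,xatol=1e-4))
    return r.x,r.fun,sum(m.sum() for m in masks.values())
bm={n:comp(((H[n][...,0]<20)|(H[n][...,0]>172))&(H[n][...,1]>140),u) for n,u in(("top",(350,247)),("scene",(270,250)))}
tm={n:comp(((H[n][...,0]<7)|(H[n][...,0]>172))&(H[n][...,1]>190),u) for n,u in(("top",(431,246)),("scene",(190,222)))}
km={n:comp((H[n][...,1]<62 if n=="top" else H[n][...,2]<95)&(H[n][...,2]<90),u) for n,u in(("top",(226,289)),("scene",(425,243)))}
for q in(bm,tm,km):print({n:q[n].sum() for n in q})
for sel in(("top",),("scene",),("top","scene")):
    S=lambda m:{n:m[n] for n in sel}
    tin=lambda x,y:[cyl(x,y,.031,.028,.086),cyl(x,y,.021,.091,.105)]
    t=ray(d["top"],(431,246),.1)
    xt,*e=fit(lambda x:tin(*x),S(tm),t[:2],[.01,.01]);print(sel,"tin",xt.round(4),e)
    b0=ray(d["top"],(393,249),.028)
    xb,*e=fit(lambda x:[box(*x,.13,.3,.028)]+tin(*xt),S(bm),[*b0[:2],0.],[.01,.01,.05]);print("board",xb.round(4),e)
    k0=ray(d["top"],(226,289),.02)
    xk,*e=fit(lambda x:[box(*x,.04,.064,.022)],S(km),[*k0[:2],-.3],[.01,.01,.1]);print("block",xk.round(4),e)
jt=ray(d["top"],(219,218),.045);sk=ray(d["top"],(146,268),.05);print("jar,skull",jt,sk)
E
python3 fit.py
```

```text
{'top': np.float64(7505.0), 'scene': np.float64(8642.0)}
{'top': np.float64(698.0), 'scene': np.float64(586.0)}
{'top': np.float64(300.0), 'scene': np.float64(696.0)}
('top',) tin [ 0.5439 -0.2749] [np.float64(105.70196078431371), np.float64(698.0)]
board [ 0.5448 -0.1984 -0.0334] [np.float64(213.90196078431373), np.float64(7505.0)]
block [0.452  0.1794 0.3483] [np.float64(263.3254901960784), np.float64(300.0)]
('scene',) tin [ 0.5036 -0.308 ] [np.float64(686.5058823529412), np.float64(586.0)]
board [ 0.5424 -0.2021 -0.0359] [np.float64(1047.4313725490197), np.float64(8642.0)]
block [0.4512 0.1776 0.3754] [np.float64(78.52549019607844), np.float64(696.0)]
('top', 'scene') tin [ 0.5437 -0.2749] [np.float64(854.5411764705882), np.float64(1284.0)]
board [ 0.5442 -0.1985 -0.036 ] [np.float64(762.6078431372549), np.float64(16147.0)]
block [0.4509 0.1779 0.3909] [np.float64(342.54509803921565), np.float64(996.0)]
jar,skull [0.60825302 0.19445316 0.045     ] [0.49254543 0.35152376 0.05      ]
```

send_rows --steps '[{"tx":-0.64,"ty":-0.58,"grip":1},{"tx":-0.64,"ty":-0.58},{"tx":-0.64,"ty":-0.58},{"tx":-0.64,"ty":-0.58},{"tx":-0.64,"ty":-0.58},{"tx":-0.64,"ty":-0.58},{"tx":-0.64,"ty":-0.58},{"tx":-0.64,"ty":-0.58},{"tx":-0.64,"ty":-0.58},{"tx":-0.59,"ty":-0.59},{"turn":-0.9},{"turn":-0.9}]'

```text
validation failed for argument at $.st...
```

```bash
cat >> h.py <<'E'
from scipy.spatial.transform import Rotation as Ro
def go(s,x,y,z,head=None):
    "units to go: head = clockwise deg of tool y from world +y"
    R=Ro.from_rotvec(s["tool_rot"]).as_matrix()
    d=R.T@(np.array([x,y,z])-s["position"])
    h=np.degrees(np.arctan2(R[0,1],R[1,1]))
    print("t",s["time"],"pos",s["position"].round(4),"head",h.round(2),"tilt",R[:,2].round(4),"F",s["ft_force"].round(1),"grip",round(s["grip_width"]*87,1),round(s["grip_force"],1))
    print(" units",(d/.06).round(3),"turn",None if head is None else round((head-h)/8,3))
E
python3 - <<'E'
from bench import ctrl
from h import *
go(ctrl.get_state(),.544,-.275,.24,2)
E
```

```text
t 0.1 pos [0.1851 0.6226 0.2356] head 16.55 tilt [-4.0e-04 -1.6e-03 -1.0e+00] F [-0.1 -0.8  0.1] grip 87.2 0.0
 units [ -9.995 -12.637  -0.052] turn -1.818
```

send_rows --steps '[{"tx":-0.64,"ty":-0.58,"tz":0,"turn":0,"grip":1},{"tx":-0.64,"ty":-0.58,"tz":0,"turn":0,"grip":1},{"tx":-0.64,"ty":-0.58,"tz":0,"turn":0,"grip":1},{"tx":-0.64,"ty":-0.58,"tz":0,"turn":0,"grip":1},{"tx":-0.64,"ty":-0.58,"tz":0,"turn":0,"grip":1},{"tx":-0.64,"ty":-0.58,"tz":0,"turn":0,"grip":1},{"tx":-0.64,"ty":-0.58,"tz":0,"turn":0,"grip":1},{"tx":-0.64,"ty":-0.58,"tz":0,"turn":0,"grip":1},{"tx":-0.64,"ty":-0.58,"tz":0,"turn":0,"grip":1},{"tx":-0.59,"ty":-0.59,"tz":0,"turn":0,"grip":1},{"tx":0,"ty":0,"tz":0,"turn":-0.9,"grip":1},{"tx":0,"ty":0,"tz":0,"turn":-0.9,"grip":1}]'

```text
time: 1.6
position: [0.4511, 0.1795, 0.2362]
tool_rot: [-0.055, -3.14, -0.0]
ft_force: [0.6, 0.5, 0.2]
grip_width: 1.005
grip_force: 0.0
```

Run:
```python
from bench import ctrl
from h import *
go(ctrl.get_state(),.544,-.275,.24,2)
```

```text
t 1.6 pos [0.4511 0.1795 0.2362] head 2.02 tilt [-7.e-04  0.e+00 -1.e+00] F [0.6 0.5 0.2] grip 87.5 0.0
 units [-1.814 -7.516 -0.064] turn -0.003
```

send_rows --steps '[{"tx":-0.23,"ty":-0.94,"tz":0,"turn":0,"grip":1},{"tx":-0.23,"ty":-0.94,"tz":0,"turn":0,"grip":1},{"tx":-0.23,"ty":-0.94,"tz":0,"turn":0,"grip":1},{"tx":-0.23,"ty":-0.94,"tz":0,"turn":0,"grip":1},{"tx":-0.23,"ty":-0.94,"tz":0,"turn":0,"grip":1},{"tx":-0.23,"ty":-0.94,"tz":0,"turn":0,"grip":1},{"tx":-0.23,"ty":-0.94,"tz":0,"turn":0,"grip":1},{"tx":-0.2,"ty":-0.94,"tz":0,"turn":0,"grip":1},{"tx":0,"ty":0,"tz":0,"turn":0,"grip":1}]'

```text
time: 2.72
position: [0.5407, -0.2804, 0.2358]
tool_rot: [-0.072, -3.138, 0.006]
ft_force: [0.4, 0.6, 0.8]
grip_width: 0.997
grip_force: 0.0
```

```bash
cat >> h.py <<'E'
def wrist(ctrl,name):
    s=ctrl.get_state();im=ctrl.get_image("wrist")
    M=np.eye(4);M[:3,:3]=Ro.from_rotvec(s["tool_rot"]).as_matrix();M[:3,3]=s["position"]
    im["cam_to_world"]=M@im["T_tool_cam"];pickle.dump((s,im),open(name+".pkl","wb"))
    cv2.imwrite(f"pics/{name}.png",im["pixels"][:,:,::-1]);return s,im
E
python3 - <<'E'
from bench import ctrl
from h import *
s,im=wrist(ctrl,"w1");go(s,.544,-.275,.06,2);print(im["T_tool_cam"].round(3),im["K"])
for P in((.544,-.275,.105),(.5415,-.2834,.028),(.5475,-.1136,.028)):print(proj(im,P))
E
```

```text
t 2.725 pos [ 0.5407 -0.2804  0.2358] head 2.65 tilt [-0.0027 -0.004  -1.    ] F [0.4 0.6 0.8] grip 86.7 0.0
 units [-0.058  0.105  2.929] turn -0.081
[[-0.001 -0.961 -0.277  0.077]
 [ 1.    -0.001 -0.    -0.001]
 [-0.    -0.277  0.961 -0.149]
 [ 0.     0.     0.     1.   ]] [[332.5950435    0.         320.51610193]
 [  0.         332.5950435  237.61346978]
 [  0.           0.           1.        ]]
[328.6205843  237.16689148]
[319.50258896 216.12641467]
[475.16365443 214.47241893]
```

View pics/w1.png

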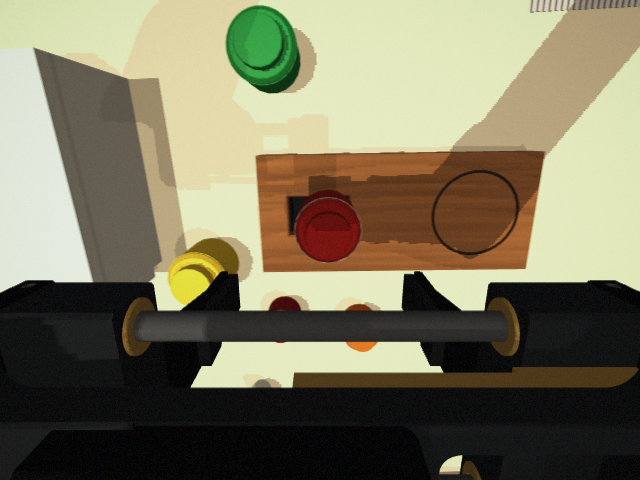

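The wrist view shows the tin cap at about (328,232), against a predicted (329,237), and the ring at (475,212), against a predicted (475,214). The fits are good, so I'm descending around the tin.

send_rows --steps '[{"tx":-0.03,"ty":0,"tz":0,"turn":0,"grip":1},{"tx":0,"ty":0,"tz":0.7,"turn":0,"grip":1},{"tx":0,"ty":0,"tz":0.7,"turn":0,"grip":1},{"tx":0,"ty":0,"tz":0.6,"turn":0,"grip":1},{"tx":0,"ty":0,"tz":0.5,"turn":0,"grip":1},{"tx":0,"ty":0,"tz":0.4,"turn":0,"grip":1},{"tx":0,"ty":0,"tz":0,"turn":0,"grip":1},{"tx":0,"ty":0,"tz":0,"turn":0,"grip":1}]'

```text
time: 3.78
position: [0.5456, -0.2737, 0.0637]
tool_rot: [0.056, 3.139, 0.0]
ft_force: [0.6, 0.2, 0.0]
grip_width: 0.999
grip_force: 0.0
```

Run:
```python
from bench import ctrl
from h import *
go(ctrl.get_state(),.546,-.275,.06,2)
```

```text
t 3.775 pos [ 0.5456 -0.2737  0.0637] head 2.04 tilt [ 1.8e-03  2.0e-04 -1.0e+00] F [0.6 0.2 0. ] grip 86.9 0.0
 units [-0.007 -0.022  0.062] turn -0.006
```

send_rows --steps '[{"tx":0,"ty":0,"tz":0,"turn":0,"grip":0.73},{"tx":0,"ty":0,"tz":0,"turn":0,"grip":0.73},{"tx":0,"ty":0,"tz":0,"turn":0,"grip":0.73},{"tx":0,"ty":0,"tz":0,"turn":0,"grip":0.73}]' --newtons 3

```text
time: 4.28
position: [0.5446, -0.2746, 0.0627]
tool_rot: [0.059, 3.141, 0.0]
ft_force: [0.9, -0.7, -0.4]
grip_width: 0.744
grip_force: 0.0
```

send_rows --steps '[{"tx":0,"ty":0.05,"tz":0,"turn":0,"grip":0.73},{"tx":0,"ty":0.1,"tz":0,"turn":0,"grip":0.73},{"tx":0.0,"ty":0.15,"tz":0,"turn":0,"grip":0.73},{"tx":0,"ty":0.15,"tz":0,"turn":0,"grip":0.73},{"tx":0,"ty":0.15,"tz":0,"turn":0,"grip":0.73},{"tx":0,"ty":0.15,"tz":0,"turn":0,"grip":0.73},{"tx":0,"ty":0.15,"tz":0,"turn":0,"grip":0.73},{"tx":0,"ty":0.15,"tz":0,"turn":0,"grip":0.73},{"tx":0,"ty":0.15,"tz":0,"turn":0,"grip":0.73},{"tx":0,"ty":0.1,"tz":0,"turn":0,"grip":0.73},{"tx":0,"ty":0.05,"tz":0,"turn":0,"grip":0.73},{"tx":0,"ty":0,"tz":0,"turn":0,"grip":0.73}]'

```text
time: 5.78
position: [0.5475, -0.1929, 0.0624]
tool_rot: [-0.058, -3.141, -0.002]
ft_force: [-0.3, 0.1, -0.3]
grip_width: 0.734
grip_force: 0.0
```

Run:
```python
from bench import ctrl
from h import *
go(ctrl.get_state(),.548,-.1136,.064,2)
```

```text
t 5.775 pos [ 0.5475 -0.1929  0.0624] head 2.13 tilt [-3.e-04  1.e-03 -1.e+00] F [-0.3  0.1 -0.3] grip 63.9 0.0
 units [ 0.041  1.321 -0.026] turn -0.016
```

send_rows --steps '[{"tx":0,"ty":0.05,"tz":0,"turn":0,"grip":0.73},{"tx":0,"ty":0.1,"tz":0,"turn":0,"grip":0.73},{"tx":0.01,"ty":0.15,"tz":0,"turn":0,"grip":0.73},{"tx":0.01,"ty":0.15,"tz":0,"turn":0,"grip":0.73},{"tx":0.01,"ty":0.15,"tz":0,"turn":0,"grip":0.73},{"tx":0.01,"ty":0.15,"tz":0,"turn":0,"grip":0.73},{"tx":0,"ty":0.15,"tz":0,"turn":0,"grip":0.73},{"tx":0,"ty":0.15,"tz":0,"turn":0,"grip":0.73},{"tx":0,"ty":0.15,"tz":0,"turn":0,"grip":0.73},{"tx":0,"ty":0.1,"tz":0,"turn":0,"grip":0.73},{"tx":0,"ty":0.04,"tz":0,"turn":0,"grip":0.73},{"tx":0,"ty":0,"tz":0,"turn":0,"grip":0.73}]'

```text
time: 7.28
position: [0.5482, -0.1131, 0.0626]
tool_rot: [0.059, 3.141, 0.0]
ft_force: [-0.3, 0.9, 0.0]
grip_width: 0.728
grip_force: 0.0
```

send_rows --steps '[{"tx":0,"ty":0,"tz":0,"turn":0,"grip":1},{"tx":0,"ty":0,"tz":0,"turn":0,"grip":1},{"tx":0,"ty":0,"tz":0,"turn":0,"grip":1},{"tx":0,"ty":0,"tz":0,"turn":0,"grip":1},{"tx":0,"ty":0,"tz":-0.3,"turn":0,"grip":1},{"tx":0,"ty":0,"tz":-0.6,"turn":0,"grip":1},{"tx":0,"ty":0,"tz":-0.9,"turn":0,"grip":1},{"tx":0,"ty":0,"tz":-0.9,"turn":0,"grip":1},{"tx":0,"ty":-0.8,"tz":-0.3,"turn":0,"grip":1},{"tx":0.2,"ty":-0.8,"tz":0,"turn":0,"grip":1},{"tx":0.2,"ty":-0.8,"tz":0,"turn":0,"grip":1},{"tx":0,"ty":0,"tz":0,"turn":0,"grip":1}]'

```text
time: 8.78
position: [0.5162, -0.262, 0.2444]
tool_rot: [0.073, 3.139, -0.004]
ft_force: [-0.2, 1.3, -0.6]
grip_width: 0.997
grip_force: 0.0
```

send_rows --steps '[{"tx":0,"ty":0,"tz":0,"turn":0,"grip":1},{"tx":0,"ty":0,"tz":0,"turn":0,"grip":1},{"tx":0,"ty":0,"tz":0,"turn":0,"grip":1}]'

```text
time: 9.15
position: [0.5194, -0.2549, 0.2426]
tool_rot: [0.055, 3.141, 0.001]
ft_force: [0.0, -0.1, 0.4]
grip_width: 1.0
grip_force: 0.0
```

Run:
```python
from bench import ctrl
from h import *
s,im=wrist(ctrl,"w2");go(s,.45,.178,.236,-21.8)
for P in((.5415,-.2834,.028),(.5475,-.1136,.028),(.5475,-.1136,.105)):print(proj(im,P))
```

```text
t 9.15 pos [ 0.5194 -0.2549  0.2426] head 2.01 tilt [ 0.e+00  4.e-04 -1.e+00] F [ 0.  -0.1  0.4] grip 87.0 0.0
 units [1.409 7.17  0.112] turn -2.977
[296.85505713 233.60938863]
[446.83325937 233.48835562]
[477.7392319  255.87012902]
```

View pics/w2.png

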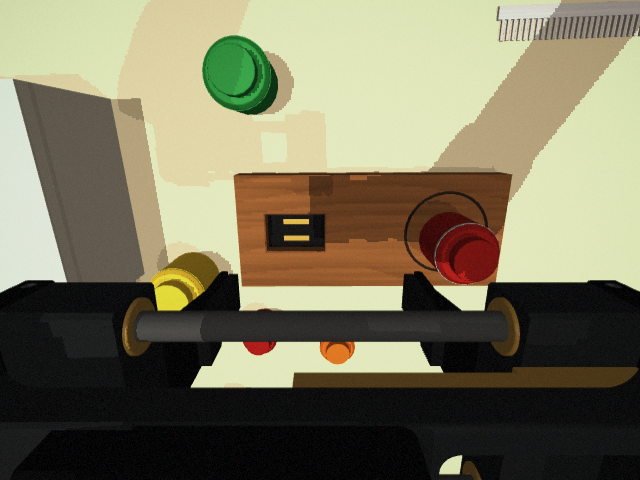

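The tin base sits centred in the ring: ring centre about (446,231), left edge of the tin base about 419. The bay is clear at (265–325, 213–250). Next I'll fit the bay mouth precisely.

```bash
cat > bay.py <<'E'
from h import *
s,im=pickle.load(open("w2.pkl","rb"));p=im["pixels"]
c=p[195:270,250:345]
g=cv2.cvtColor(c,cv2.COLOR_RGB2HSV)
print("V row 232:",g[37,:,2].tolist());print("V col 270,295,320:",[g[:,k,2].tolist() for k in(20,45,71)])
big=cv2.resize(c,None,fx=8,fy=8,interpolation=0)
q=np.array([proj(im,P) for P in box(.5415,-.2834,-.036,.043,.067,0,.028)[::2]])[[0,1,3,2]]
cv2.polylines(big,[((q-[250,195]+.5)*8).astype(int)],True,(0,255,0),1)
cv2.imwrite("pics/bay.png",big[:,:,::-1])
E
python3 bay.py
```

```text
V row 232: [165, 163, 163, 167, 164, 165, 167, 165, 167, 168, 166, 168, 164, 164, 149, 133, 54, 58, 32, 16, 14, 19, 24, 26, 24, 27, 27, 25, 22, 27, 23, 24, 26, 24, 26, 24, 24, 24, 27, 20, 25, 23, 24, 26, 23, 26, 23, 18, 23, 25, 21, 21, 28, 20, 19, 22, 25, 21, 23, 27, 27, 26, 26, 28, 13, 19, 14, 16, 17, 16, 17, 10, 13, 8, 36, 84, 90, 93, 99, 95, 99, 101, 99, 98, 103, 102, 101, 101, 100, 98, 105, 107, 107, 105, 109]
V col 270,295,320: [[147, 151, 163, 170, 171, 170, 162, 158, 158, 153, 153, 154, 154, 154, 151, 154, 158, 157, 148, 73, 25, 7, 12, 11, 14, 12, 17, 15, 16, 18, 15, 12, 19, 17, 17, 18, 14, 14, 19, 17, 17, 18, 11, 12, 21, 17, 15, 13, 16, 15, 7, 16, 52, 53, 59, 63, 133, 141, 160, 167, 169, 168, 161, 158, 161, 161, 158, 158, 157, 149, 146, 149, 144, 143, 143], [160, 160, 166, 163, 165, 163, 160, 153, 151, 149, 148, 148, 146, 154, 158, 160, 156, 156, 144, 81, 31, 26, 25, 27, 217, 226, 227, 227, 227, 83, 31, 29, 30, 19, 23, 26, 28, 26, 25, 28, 117, 219, 226, 226, 225, 143, 42, 22, 25, 25, 18, 27, 55, 59, 56, 63, 127, 144, 164, 168, 171, 165, 160, 156, 157, 157, 157, 153, 151, 146, 144, 143, 139, 137, 148], [84, 99, 98, 99, 98, 96, 93, 88, 87, 92, 102, 101, 101, 99, 105, 97, 98, 101, 86, 40, 14, 20, 17, 9, 20, 12, 11, 4, 11, 12, 12, 15, 10, 7, 4, 15, 17, 10, 15, 10, 15, 2, 11, 25, 21, 27, 26, 19, 24, 22, 17, 28, 56, 56, 60, 60, 132, 152, 166, 163, 166, 163, 160, 155, 158, 158, 153, 152, 147, 145, 148, 139, 146, 154, 156]]
```

View pics/bay.png

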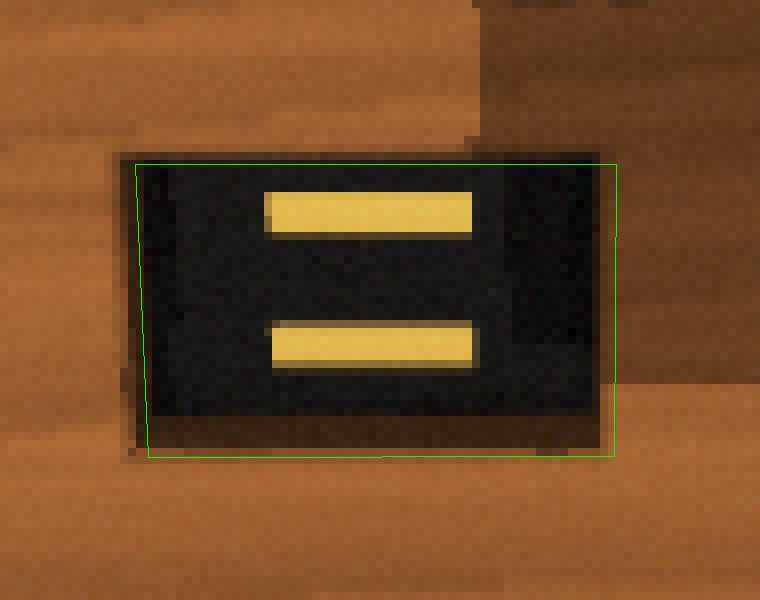

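```bash
cat >> h.py <<'E'
from scipy.optimize import minimize
def fitrect(im,mask,x0,lx,ly,h,z,st=(.004,.004,.04)):
    x0=np.array(x0,float);f=lambda x:np.abs(raster(im,[box(*x,lx,ly,h,z)],k=8)-mask).sum()
    r=minimize(f,x0,method="Nelder-Mead",options=dict(initial_simplex=np.vstack([x0,x0+np.diag(st)]),maxiter=200,xatol=1e-5,fatol=.01))
    return r.x,r.fun,mask.sum()
def rel(s,x):
    "pose in tool frame: tx, ty mm, head of rect y relative to tool (deg cw)"
    R=Ro.from_rotvec(s["tool_rot"]).as_matrix();d=R.T@(np.array([x[0],x[1],0])-s["position"])
    return (d[:2]*1000).round(2),round(np.degrees(-x[2])-np.degrees(np.arctan2(R[0,1],R[1,1])),2)
E
python3 - <<'E'
from h import *
s,im=pickle.load(open("w2.pkl","rb"));V=im["pixels"].max(2)
for th in(65,72,80):
    m=np.zeros((480,640));m[205:258,258:330]=V[205:258,258:330]<th
    x,*e=fitrect(im,cv2.morphologyEx(m,cv2.MORPH_CLOSE,np.ones((9,9))),[.5415,-.2834,-.036],.043,.067,0,.028)
    print(th,x.round(4),e,rel(s,x))
E
```

```text
65 [ 0.5402 -0.2855 -0.0203] [np.float64(62.30588235294117), np.float64(2127.0)] (array([-21.91, -29.9 ]), np.float64(-0.85))
72 [ 0.5402 -0.2855 -0.0213] [np.float64(55.95294117647059), np.float64(2135.0)] (array([-21.89, -29.94]), np.float64(-0.79))
80 [ 0.5399 -0.2856 -0.035 ] [np.float64(34.227450980392156), np.float64(2170.0)] (array([-21.57, -30.06]), np.float64(-0.01))
```

send_rows --steps '[{"tx":0.24,"ty":0.9,"tz":0,"turn":0,"grip":1},{"tx":0.24,"ty":0.94,"tz":0,"turn":0,"grip":1},{"tx":0.24,"ty":0.94,"tz":0,"turn":0,"grip":1},{"tx":0.24,"ty":0.94,"tz":0,"turn":0,"grip":1},{"tx":0.24,"ty":0.94,"tz":0,"turn":0,"grip":1},{"tx":0.24,"ty":0.94,"tz":0,"turn":0,"grip":1},{"tx":0.24,"ty":0.94,"tz":0,"turn":0,"grip":1},{"tx":0.24,"ty":0.94,"tz":0.1,"turn":0,"grip":1},{"tx":0,"ty":0,"tz":0,"turn":-1,"grip":1},{"tx":0,"ty":0,"tz":0,"turn":-1,"grip":1},{"tx":0,"ty":0,"tz":0,"turn":-0.98,"grip":1},{"tx":0,"ty":0,"tz":0,"turn":0,"grip":1}]'

```text
time: 10.7
position: [0.4203, 0.1969, 0.2366]
tool_rot: [-0.59, 3.086, 0.0]
ft_force: [-0.5, 0.0, -0.3]
grip_width: 0.995
grip_force: 0.0
```

send_rows --steps '[{"tx":0,"ty":0,"tz":0,"turn":0,"grip":1},{"tx":0,"ty":0,"tz":0,"turn":0,"grip":1},{"tx":0,"ty":0,"tz":0,"turn":0,"grip":1}]'

```text
time: 11.08
position: [0.4205, 0.1966, 0.2366]
tool_rot: [-0.59, 3.086, 0.0]
ft_force: [0.2, -0.2, -0.3]
grip_width: 0.998
grip_force: 0.0
```

Run:
```python
from bench import ctrl
from h import *
s,im=wrist(ctrl,"w3");go(s,.4198,.1977,.2366,-21.8)
u=proj(im,(.451,.178,.022));print(u)
c=im["pixels"];a,b=(u-[60,45]).astype(int);c=c[b:b+90,a:a+120]
print(a,b);cv2.imwrite("pics/blk.png",cv2.resize(c,None,fx=6,fy=6,interpolation=0)[:,:,::-1])
print(c.max(2)[45].tolist());print(c.max(2)[:,60].tolist())
```

```text
t 11.075 pos [0.4205 0.1966 0.2366] head -21.65 tilt [ 1.e-04  1.e-04 -1.e+00] F [ 0.2 -0.2 -0.3] grip 86.8 0.0
 units [ 0.004  0.022 -0.   ] turn -0.018
[295.78241784 232.44564198]
235 187
[188, 189, 188, 185, 188, 187, 188, 186, 190, 187, 188, 186, 185, 190, 188, 189, 190, 189, 189, 191, 189, 187, 190, 189, 188, 190, 188, 187, 186, 191, 189, 188, 187, 140, 83, 91, 91, 90, 89, 68, 21, 50, 88, 89, 90, 89, 91, 89, 89, 92, 87, 94, 86, 92, 94, 92, 94, 89, 91, 88, 89, 92, 88, 89, 94, 89, 93, 91, 89, 93, 61, 56, 54, 54, 54, 53, 54, 57, 58, 55, 56, 53, 16, 10, 56, 56, 58, 54, 56, 47, 104, 139, 140, 139, 142, 142, 140, 142, 137, 140, 139, 140, 140, 140, 140, 135, 141, 137, 139, 137, 137, 139, 140, 135, 139, 137, 138, 137, 138, 141]
[190, 188, 188, 187, 188, 189, 189, 190, 188, 187, 187, 191, 188, 185, 189, 188, 188, 189, 178, 179, 178, 178, 179, 143, 50, 31, 32, 68, 88, 93, 90, 89, 93, 89, 89, 88, 91, 87, 88, 89, 90, 91, 91, 89, 89, 89, 93, 89, 88, 92, 85, 90, 91, 89, 88, 91, 91, 88, 89, 91, 81, 180, 188, 188, 188, 187, 187, 188, 186, 187, 188, 189, 188, 188, 190, 188, 185, 187, 189, 184, 189, 190, 187, 189, 189, 185, 185, 189, 188, 185]
```

View pics/blk.png

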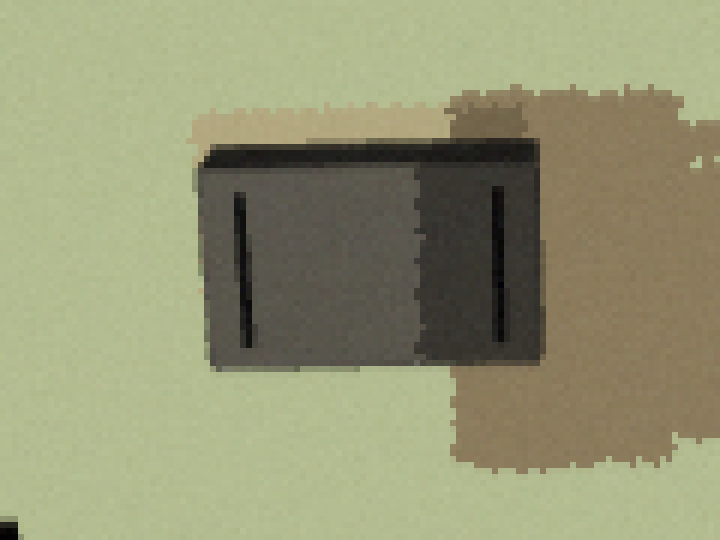

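The crop shows the block at about image (268–326, 211–248), with its top face starting below the dark side strip. I'll fit it with the box model. The dark shadow at its upper right corner has to be masked out.

Run:
```python
from h import *
s,im=pickle.load(open("w3.pkl","rb"));V=im["pixels"].max(2)
for th in(105,120):
    n,l=cv2.connectedComponents((V<th).astype(np.uint8));m=(l==l[232,290]).astype(float)
    m[:211]=0
    x,*e=fitrect(im,m,[.451,.178,.385],.04,.064,.022,0);print(th,x.round(4),e,rel(s,x))
# top face alone (no side wall): V>72 or black lines inside below the strip
h=cv2.cvtColor(im["pixels"],cv2.COLOR_RGB2HSV)
m2=m.copy()
for c in range(260,335):
    r=np.where(m[:,c]>0)[0]
    if len(r):
        v=V[r,c].astype(float);k=np.where((v[:8]<42))[0]
        m2[r[:(k.max()+1 if len(k) else 0)],c]=0
x,*e=fitrect(im,m2,x,.04,.064,0,.022);print("topface",x.round(4),e,rel(s,x))
```

```text
105 [0.4492 0.1784 0.4018] [np.float64(87.44313725490196), np.float64(2088.0)] (array([-19.99, -27.51]), np.float64(-1.37))
120 [0.4492 0.1784 0.4039] [np.float64(81.03921568627452), np.float64(2106.0)] (array([-19.96, -27.44]), np.float64(-1.49))
topface [0.4489 0.1782 0.3947] [np.float64(69.54117647058824), np.float64(1921.0)] (array([-19.64, -27.56]), np.float64(-0.96))
```

send_rows --steps '[{"tx":-0.33,"ty":-0.46,"tz":0,"turn":-0.15,"grip":1},{"tx":0,"ty":0,"tz":0.6,"turn":0,"grip":1},{"tx":0,"ty":0,"tz":0.8,"turn":0,"grip":1},{"tx":0,"ty":0,"tz":0.8,"turn":0,"grip":1},{"tx":0,"ty":0,"tz":0.6,"turn":0,"grip":1},{"tx":0,"ty":0,"tz":0.4,"turn":0,"grip":1},{"tx":0,"ty":0,"tz":0.2,"turn":0,"grip":1},{"tx":0,"ty":0,"tz":0.11,"turn":0,"grip":1},{"tx":0,"ty":0,"tz":0,"turn":0,"grip":1},{"tx":0,"ty":0,"tz":0,"turn":0,"grip":1}]'

```text
time: 12.38
position: [0.4498, 0.1787, 0.0268]
tool_rot: [-0.623, 3.077, 0.001]
ft_force: [0.0, -0.6, 0.6]
grip_width: 1.003
grip_force: 0.0
```

send_rows --steps '[{"tx":0,"ty":0,"tz":0,"turn":0,"grip":0.6},{"tx":0,"ty":0,"tz":0,"turn":0,"grip":0.6},{"tx":0,"ty":0,"tz":0,"turn":0,"grip":0.6},{"tx":0,"ty":0,"tz":0,"turn":0,"grip":0.6},{"tx":0,"ty":0,"tz":0,"turn":0,"grip":0.6},{"tx":0,"ty":0,"tz":0,"turn":0,"grip":0.6}]' --newtons 15

```text
time: 13.12
position: [0.4492, 0.1784, 0.0261]
tool_rot: [-0.623, 3.079, 0.0]
ft_force: [-0.8, 0.3, 2.2]
grip_width: 0.735
grip_force: 15.0
```

Run:
```python
from bench import ctrl
from h import *
go(ctrl.get_state(),.449,.1783,.0255,-22.85)
```

```text
t 13.125 pos [0.4492 0.1784 0.0261] head -22.89 tilt [ 1.e-04  2.e-04 -1.e+00] F [-0.8  0.3  2.2] grip 64.0 15.0
 units [ 0.003 -0.     0.011] turn 0.005
```

send_rows --steps '[{"tx":0,"ty":0,"tz":0,"turn":0,"grip":1},{"tx":0,"ty":0,"tz":0,"turn":0,"grip":1},{"tx":0,"ty":0,"tz":0,"turn":0,"grip":1},{"tx":0,"ty":0,"tz":-0.5,"turn":0,"grip":1},{"tx":0,"ty":0,"tz":-1,"turn":0,"grip":1},{"tx":0,"ty":0,"tz":-1,"turn":0,"grip":1},{"tx":0,"ty":0,"tz":-0.8,"turn":0,"grip":1},{"tx":0.33,"ty":0.46,"tz":-0.21,"turn":0,"grip":1},{"tx":0,"ty":0,"tz":0,"turn":0,"grip":1},{"tx":0,"ty":0,"tz":0,"turn":0,"grip":1},{"tx":0,"ty":0,"tz":0,"turn":0,"grip":1},{"tx":0,"ty":0,"tz":0,"turn":0,"grip":1}]'

```text
time: 14.62
position: [0.4203, 0.1954, 0.2359]
tool_rot: [0.622, -3.079, 0.001]
ft_force: [0.2, -0.5, 0.1]
grip_width: 1.002
grip_force: 0.0
```

Run:
```python
from bench import ctrl
from h import *
s,im=wrist(ctrl,"w4");go(s,.4492,.1784,.0255,-22.89);V=im["pixels"].max(2)
for th in(105,120,130):
    n,l=cv2.connectedComponents((V<th).astype(np.uint8));m=(l==l[232,290]).astype(float)
    m[:210]=0
    x,*e=fitrect(im,m,[.449,.178,.4],.04,.064,.022,0);print(th,x.round(4),e,rel(s,x))
m2=m.copy()
for c in range(260,335):
    r=np.where(m[:,c]>0)[0]
    if len(r):
        k=np.where(V[r,c][:8]<42)[0]
        m2[r[:(k.max()+1 if len(k) else 0)],c]=0
x,*e=fitrect(im,m2,x,.04,.064,0,.022);print("topface",x.round(4),e,rel(s,x))
```

```text
t 14.625 pos [0.4203 0.1954 0.2359] head -22.84 tilt [-7.e-04 -8.e-04 -1.e+00] F [ 0.2 -0.5  0.1] grip 87.2 0.0
 units [-0.338 -0.447  3.507] turn -0.007
105 [0.4493 0.1783 0.401 ] [np.float64(68.59607843137255), np.float64(2108.0)] (array([-20.35, -26.96]), np.float64(-0.14))
120 [0.4492 0.1782 0.3987] [np.float64(57.60392156862745), np.float64(2148.0)] (array([-20.18, -27.01]), np.float64(-0.01))
130 [0.4493 0.1782 0.4015] [np.float64(36.27450980392157), np.float64(2178.0)] (array([-20.33, -27.05]), np.float64(-0.17))
topface [0.4494 0.1782 0.4014] [np.float64(39.752941176470586), np.float64(1946.0)] (array([-20.34, -27.05]), np.float64(-0.16))
```

send_rows --steps '[{"tx":-0.34,"ty":-0.45,"tz":0,"turn":0,"grip":1},{"tx":0,"ty":0,"tz":0.6,"turn":0,"grip":1},{"tx":0,"ty":0,"tz":0.8,"turn":0,"grip":1},{"tx":0,"ty":0,"tz":0.8,"turn":0,"grip":1},{"tx":0,"ty":0,"tz":0.6,"turn":0,"grip":1},{"tx":0,"ty":0,"tz":0.4,"turn":0,"grip":1},{"tx":0,"ty":0,"tz":0.2,"turn":0,"grip":1},{"tx":0,"ty":0,"tz":0.11,"turn":0,"grip":1},{"tx":0,"ty":0,"tz":0,"turn":0,"grip":1},{"tx":0,"ty":0,"tz":0,"turn":0,"grip":1}]'

```text
time: 15.92
position: [0.4502, 0.1794, 0.0269]
tool_rot: [-0.623, 3.077, 0.001]
ft_force: [-1.0, 0.5, 0.1]
grip_width: 1.001
grip_force: 0.0
```

send_rows --steps '[{"tx":0,"ty":0,"tz":0,"turn":0,"grip":0.6},{"tx":0,"ty":0,"tz":0,"turn":0,"grip":0.6},{"tx":0,"ty":0,"tz":0,"turn":0,"grip":0.6},{"tx":0,"ty":0,"tz":0,"turn":0,"grip":0.6},{"tx":0,"ty":0,"tz":0,"turn":0,"grip":0.6},{"tx":0,"ty":0,"tz":-0.3,"turn":0,"grip":0.6},{"tx":0,"ty":0,"tz":-0.8,"turn":0,"grip":0.6},{"tx":0,"ty":0,"tz":-0.9,"turn":0,"grip":0.6},{"tx":0,"ty":0,"tz":-0.8,"turn":0,"grip":0.6},{"tx":0,"ty":0,"tz":-0.7,"turn":0,"grip":0.6},{"tx":0,"ty":0,"tz":0,"turn":0,"grip":0.6}]' --newtons 20

```text
time: 17.3
position: [0.4512, 0.1798, 0.2393]
tool_rot: [-0.622, 3.073, 0.004]
ft_force: [-0.1, -0.4, -0.4]
grip_width: 0.735
grip_force: 20.0
```

Run:
```python
from bench import ctrl
from h import *
go(ctrl.get_state(),.54,-.2855,.24,1.8)
```

```text
t 17.3 pos [0.4512 0.1798 0.2393] head -22.89 tilt [ 0.0056  0.0039 -1.    ] F [-0.1 -0.4 -0.4] grip 63.9 20.0
 units [ 1.653 -7.72  -0.035] turn 3.086
```

send_rows --steps '[{"tx":0.18,"ty":-0.8,"tz":0,"turn":0,"grip":0.6},{"tx":0.18,"ty":-0.88,"tz":0,"turn":0,"grip":0.6},{"tx":0.18,"ty":-0.88,"tz":0,"turn":0,"grip":0.6},{"tx":0.18,"ty":-0.88,"tz":0,"turn":0,"grip":0.6},{"tx":0.18,"ty":-0.88,"tz":0,"turn":0,"grip":0.6},{"tx":0.18,"ty":-0.88,"tz":0,"turn":0,"grip":0.6},{"tx":0.18,"ty":-0.88,"tz":0,"turn":0,"grip":0.6},{"tx":0.18,"ty":-0.88,"tz":0,"turn":0,"grip":0.6},{"tx":0.18,"ty":-0.76,"tz":0,"turn":0,"grip":0.6},{"tx":0,"ty":0,"tz":0,"turn":1,"grip":0.6},{"tx":0,"ty":0,"tz":0,"turn":1,"grip":0.6},{"tx":0,"ty":0,"tz":0,"turn":1,"grip":0.6}]'

```text
time: 18.8
position: [0.5391, -0.2855, 0.234]
tool_rot: [-0.039, -3.138, -0.001]
ft_force: [1.8, -0.0, -0.8]
grip_width: 0.732
grip_force: 20.0
```

send_rows --steps '[{"tx":0,"ty":0,"tz":0.8,"turn":0.09,"grip":0.6},{"tx":0,"ty":0,"tz":0.8,"turn":0,"grip":0.6},{"tx":0,"ty":0,"tz":0.6,"turn":0,"grip":0.6},{"tx":0,"ty":0,"tz":0,"turn":0,"grip":0.6},{"tx":0,"ty":0,"tz":0,"turn":0,"grip":0.6},{"tx":0,"ty":0,"tz":0,"turn":0,"grip":0.6}]'

```text
time: 19.55
position: [0.541, -0.2862, 0.1057]
tool_rot: [0.05, 3.138, -0.001]
ft_force: [1.2, -0.1, -0.6]
grip_width: 0.731
grip_force: 20.0
```

Run:
```python
from bench import ctrl
from h import *
go(ctrl.get_state(),.5403,-.2855,.06,1.8)
```

```text
t 19.55 pos [ 0.541  -0.2862  0.1057] head 1.83 tilt [ 0.0028 -0.001  -1.    ] F [ 1.2 -0.1 -0.6] grip 63.6 20.0
 units [0.015 0.012 0.762] turn -0.004
```

send_rows --steps '[{"tx":0.01,"ty":0.01,"tz":0.4,"turn":0,"grip":0.6},{"tx":0,"ty":0,"tz":0.25,"turn":0,"grip":0.6},{"tx":0,"ty":0,"tz":0.11,"turn":0,"grip":0.6},{"tx":0,"ty":0,"tz":0,"turn":0,"grip":0.6},{"tx":0,"ty":0,"tz":0,"turn":0,"grip":0.6},{"tx":0,"ty":0,"tz":0,"turn":0,"grip":0.6}]'

```text
time: 20.3
position: [0.5398, -0.2851, 0.059]
tool_rot: [0.05, 3.14, -0.0]
ft_force: [-0.2, -0.6, -0.6]
grip_width: 0.733
grip_force: 20.0
```

Run:
```python
from bench import ctrl
from h import *
s,im=wrist(ctrl,"w5");go(s,.5403,-.2855,.0465,1.8)
i=ctrl.get_image("scene");p=i["pixels"];a=cv2.resize(p[180:290,130:290],None,fx=2.5,fy=2.5)
i2=im["pixels"]
o=np.zeros((480,800,3),np.uint8);o[:275,:400]=a;o[:300,400:]=cv2.resize(i2,(400,300));cv2.imwrite("pics/m1.png",o[:300,:,::-1])
```

```text
t 20.3 pos [ 0.5398 -0.2851  0.059 ] head 1.83 tilt [ 1.e-03 -3.e-04 -1.e+00] F [-0.2 -0.6 -0.6] grip 63.8 20.0
 units [-0.008 -0.006  0.208] turn -0.004
```

View pics/m1.png

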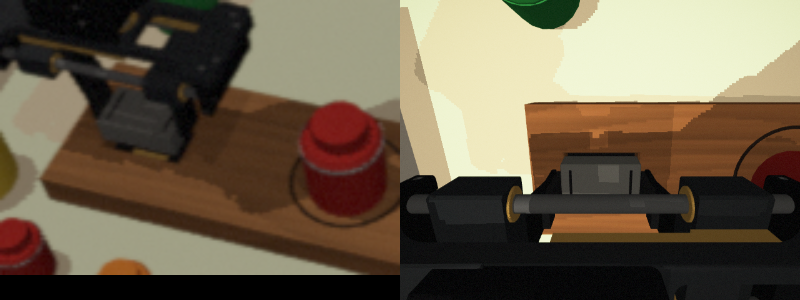

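The scene view shows the tin upright inside the ring, and the wrist view shows the block held level over the bay. I'm inserting slowly.

send_rows --steps '[{"tx":0,"ty":0,"tz":0.05,"turn":0,"grip":0.6},{"tx":0,"ty":0,"tz":0.05,"turn":0,"grip":0.6},{"tx":0,"ty":0,"tz":0.03,"turn":0,"grip":0.6},{"tx":0,"ty":0,"tz":0,"turn":0,"grip":0.6}]'

```text
time: 20.9
position: [0.5394, -0.2848, 0.0503]
tool_rot: [-0.05, -3.141, -0.0]
ft_force: [1.0, 0.6, -1.0]
grip_width: 0.732
grip_force: 20.0
```

send_rows --steps '[{"tx":0,"ty":0,"tz":0.03,"turn":0,"grip":0.6},{"tx":0,"ty":0,"tz":0.03,"turn":0,"grip":0.6},{"tx":0,"ty":0,"tz":0,"turn":0,"grip":0.6},{"tx":0,"ty":0,"tz":0,"turn":0,"grip":0.6}]'

```text
time: 21.4
position: [0.5394, -0.2848, 0.0469]
tool_rot: [-0.05, -3.141, -0.0]
ft_force: [-0.1, 0.5, -1.1]
grip_width: 0.736
grip_force: 20.0
```

send_rows --steps '[{"tx":0,"ty":0,"tz":0,"turn":0,"grip":0.95},{"tx":0,"ty":0,"tz":0,"turn":0,"grip":0.95},{"tx":0,"ty":0,"tz":0,"turn":0,"grip":0.95},{"tx":0,"ty":0,"tz":-0.3,"turn":0,"grip":0.95},{"tx":0,"ty":0,"tz":-0.4,"turn":0,"grip":0},{"tx":0,"ty":0,"tz":0,"turn":0,"grip":0},{"tx":0,"ty":0,"tz":0,"turn":0,"grip":0},{"tx":0,"ty":0,"tz":0,"turn":0,"grip":0},{"tx":0,"ty":0,"tz":0,"turn":0,"grip":0},{"tx":0,"ty":0,"tz":0,"turn":0,"grip":0},{"tx":0,"ty":0,"tz":0,"turn":0,"grip":0},{"tx":0,"ty":0,"tz":0,"turn":0,"grip":0}]'

```text
time: 22.9
position: [0.5394, -0.2849, 0.0889]
tool_rot: [-0.05, -3.141, -0.0]
ft_force: [0.5, 0.1, 0.6]
grip_width: 0.121
grip_force: 0.0
```

send_rows --steps '[{"tx":0,"ty":0,"tz":0.3,"turn":0,"grip":0},{"tx":0,"ty":0,"tz":0.2,"turn":0,"grip":0},{"tx":0,"ty":0,"tz":0.1,"turn":0,"grip":0},{"tx":0,"ty":0,"tz":0.06,"turn":0,"grip":0},{"tx":0,"ty":0,"tz":0,"turn":0,"grip":0},{"tx":0,"ty":0,"tz":0,"turn":0,"grip":0}]'

```text
time: 23.65
position: [0.5398, -0.2851, 0.0497]
tool_rot: [0.05, 3.14, -0.0]
ft_force: [-0.6, -0.5, -0.4]
grip_width: 0.004
grip_force: 0.0
```

send_rows --steps '[{"tx":0,"ty":0,"tz":0.03,"turn":0,"grip":0},{"tx":0,"ty":0,"tz":0.03,"turn":0,"grip":0},{"tx":0,"ty":0,"tz":0,"turn":0,"grip":0},{"tx":0,"ty":0,"tz":0,"turn":0,"grip":0}]'

```text
time: 24.15
position: [0.5399, -0.2851, 0.0463]
tool_rot: [0.05, 3.14, -0.0]
ft_force: [-0.9, 0.8, 4.0]
grip_width: 0.003
grip_force: 2.5
```

send_rows --steps '[{"tx":0,"ty":0,"tz":0.03,"turn":0,"grip":0},{"tx":0,"ty":0,"tz":0.03,"turn":0,"grip":0},{"tx":0,"ty":0,"tz":0,"turn":0,"grip":0},{"tx":0,"ty":0,"tz":0,"turn":0,"grip":0}]'

```text
time: 24.65
position: [0.5399, -0.285, 0.0425]
tool_rot: [0.05, 3.14, -0.0]
ft_force: [-0.1, 0.2, 4.7]
grip_width: 0.004
grip_force: 2.6
```

send_rows --steps '[{"tx":0,"ty":0,"tz":0.02,"turn":0,"grip":0},{"tx":0,"ty":0,"tz":0.01,"turn":0,"grip":0},{"tx":0,"ty":0,"tz":0,"turn":0,"grip":0},{"tx":0,"ty":0,"tz":0,"turn":0,"grip":0}]'

```text
time: 25.15
position: [0.54, -0.2851, 0.0424]
tool_rot: [0.05, 3.14, 0.001]
ft_force: [-4.0, 3.0, 17.5]
grip_width: 0.004
grip_force: 8.4
```

send_rows --steps '[{"tx":0,"ty":0,"tz":-0.1,"turn":0,"grip":0},{"tx":0,"ty":0,"tz":-0.5,"turn":0,"grip":0},{"tx":0,"ty":0,"tz":-1,"turn":0,"grip":0},{"tx":0,"ty":0,"tz":-1,"turn":0,"grip":0},{"tx":0,"ty":0,"tz":-0.6,"turn":0,"grip":0},{"tx":0.5,"ty":0.3,"tz":0,"turn":0,"grip":0},{"tx":0,"ty":0,"tz":0,"turn":0,"grip":0},{"tx":0,"ty":0,"tz":0,"turn":0,"grip":0},{"tx":0,"ty":0,"tz":0,"turn":0,"grip":0}]'

```text
time: 26.28
position: [0.5104, -0.266, 0.2319]
tool_rot: [-0.05, -3.14, 0.001]
ft_force: [0.7, -0.2, 0.3]
grip_width: 0.011
grip_force: 0.0
```

Run:
```python
from bench import ctrl
from h import *
s,im=wrist(ctrl,"w6");go(s,.5403,-.2855,.0465,1.8)
i=ctrl.get_image("scene");p=i["pixels"];a=cv2.resize(p[180:290,130:330],None,fx=2,fy=2)
o=np.zeros((500,800,3),np.uint8);o[:220,:400]=a;o[220:440,:400]=cv2.resize(p[200:340,385:555],(400,220))
o[:300,400:]=cv2.resize(im["pixels"][130:330,200:520],(400,250)).repeat(1,0)[:300] if 0 else cv2.resize(im["pixels"][130:330,200:520],(400,300));cv2.imwrite("pics/m2.png",o[:440,:,::-1])
d=pickle.load(open("d0.pkl","rb"))["scene"]["pixels"].astype(int)
print("skull/jar change",np.abs(d-p)[250:300,490:550].mean(),np.abs(d-p)[290:335,405:450].mean())
```

```text
t 26.275 pos [ 0.5104 -0.266   0.2319] head 1.82 tilt [-7.e-04 -7.e-04 -1.e+00] F [ 0.7 -0.2  0.3] grip 1.0 0.0
 units [-0.51  -0.306  3.09 ] turn -0.003
skull/jar change 8.393666666666666 8.696131687242799
```

View pics/m2.png

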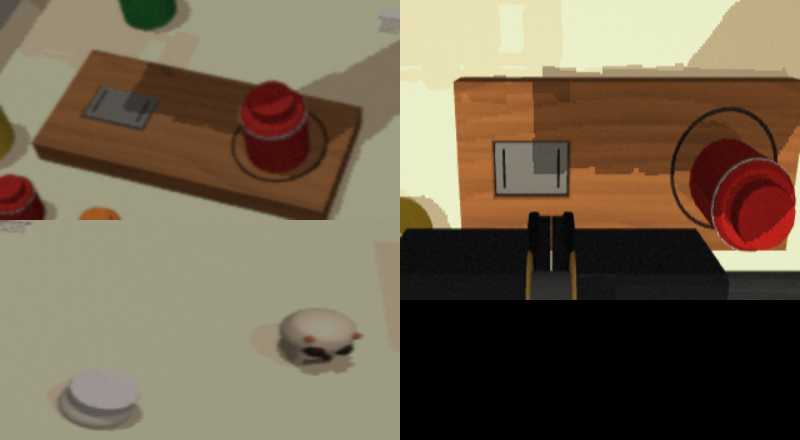

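The block lies flush in the bay, the tin stands within the ring with a margin all round, and the skull and jar are still standing.

```bash
python3 -c "
from bench import ctrl
print(ctrl.close_job())"
```

```text
the job is handed in; nothing more can be done
None
```

The job is handed in at about 26 s: the red tin was slid into the ring first, then the battery block was pressed flush into the bay, and the final pictures show the skull and jar still standing.

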